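# Clear the jar and stand up the folding crate

## Robot

A 6-joint arm with a two-finger parallel gripper is mounted at the origin on the work surface. World frame = base frame: x ahead of the robot, y to its left, z up, the work surface at z = 0. Lengths are in mm, angles in rad, forces in N, time in s.
With the tool pointing down it reaches from about 300 to 875 mm from the base axis. Payload 4.2 kg.
Tool frame: the origin (TCP) lies midway between the tips of the shut fingers; the grasp point (between the pads) lies 19 mm behind it; z points along the fingers, y is the line along which they close (so a half turn about z gives the same grasp; the last joint's range is limited). The gripper opens to 85 mm and grips with 20 to 120 N. Pads are 22 mm wide; open, the fingers measure 114 mm over their backs; the gripper's body (76 mm by 85 mm) begins 54 mm behind the grasp point. The pads swing forward as they close: fully open they stand 13 mm farther back than shut.
Start: joints at [-1.231, 0.32, 1.565, -0, 1.257, -0.02], TCP at [202.454, -538.195, 231.338] pointing down, gripper open.
Joint ranges: [-3.11, 3.11], [-0.84, 2.01], [0.21, 2.61], [-1.34, 4.49], [0.05, 2.63], [-2.56, 2.56]. Speed limits (rad/s): [2.57, 2.57, 3.14, 3.14, 3.14, 3.14].

## Interface

Orientations are given as a unit quaternion [x, y, z, w].
In Python, from cell import * gives the robot as it stands.
- The arm moves only by the tool jog_arm, never from a script. Its arguments are lists of equal length, an entry for each row: "translation": the shift along the world's x, y, z scaled (see below), a list of three; "delta_rot": the turn, a rotation vector about the world's x, y, z scaled (see below), a list of three. In form: {"translation": [[tx, ty, tz], ...], "delta_rot": [[wx, wy, wz], ...]}. A call has 1 to 10 rows; each row shifts and turns the commanded pose from where the row before left it; what a row does not reach is not made up. The controller multiplies each number of a shift by 0.05 m and each number of a turn by 6 degrees. A row lasts 1/10 s, in which the tool goes at most 50 mm and 8.59 degrees, less where a joint would pass 70% of its speed; a pose out of reach is approached as far as the arm can. A call with a number of a shift or a turn outside -1 to 1 is refused whole. A call with a gripper value outside its range is refused whole. "fingers" is the closure, from -1 (fully open) to 1 (shut), set as the call begins (left out, the last holds). The fingers move at their own pace and stop on an object; "squeeze" is the grip in N (left out, the last holds). Time passes only in rows, so rows that do not move let the fingers close. It gives the time, the measured TCP pose, the force, the opening and the grip force at its end, in the units of the state.
- state(): the state, without advancing time (a new reading comes with each control period).
- grab_frame(name): name is "scene" or "top" or "wrist"; returns a dict with "frame" (480x640x3 uint8, red, green, blue), "fx", "fy", "cx", "cy" (pixels), "rvec" (rotation vector, rad) and "tvec" (3), from world to camera coordinates, as OpenCV has them. Camera axes: x right, y down, z forward; pixel columns grow to the right and rows downward; lengths in mm; the calibration is good to about 2 mm. A picture is of the moment at which its call begins. There is no depth.
- hand_in(): hands the job in; it is judged then, once.
The state is a dict: "clock": time; "q": joint angles; "qvel": joint speeds; "joint_efforts": joint torques, N m; "tool_pos": TCP position; "orientation": TCP orientation; "force": force on the tool from outside, world axes, zero at the start; "moment": the same for the moment, N m; "gripper_width": opening from 0.0 (shut) to 1.0 (fully open); "grasp_force": force on a finger pad.
Only numpy, scipy, OpenCV 4.12 (cv2) and the standard library are available. Lean on these libraries where they do the work, as an engineer would, in place of code of your own. Each camera call takes 0.05 s, during which the arm holds its last target. There are 200 camera calls.

## Task

The small blue folding crate lies open with its two end walls flat, and the green-lidded glass jar has been left standing on one of them. First move that jar into the metal tray beside the red-lidded jar, set down upright and not dropped; then swing both end walls of the crate up until they stand fully upright. Leave everything else where it is.

Things in the scene. Friction and masses are not known exactly. Their poses are not given: they have to be found in the camera images.
- jar: the jar to clear: greenish glass jar with a green lid, 58 mm in diameter, 100 mm tall, about 0.35 kg, standing on one of the flat end walls (either one). Origin: centre of its underside; z up along its axis
- tray: shallow open metal tray, 210 (x) x 135 (y) x 20 mm high, walls and floor 5 mm thick, fixed. Origin: centre of its underside; x along its length. The red-lidded jar stands in one half, the other half is free; each half's middle lies at about x = +0.055 or -0.055
- crate: folding crate, fixed to the counter: grey floor block 160 (x) x 140 (y) x 34 mm high, between two blue long side walls that always stand upright at x = +-0.083 (6 mm thick plus ribs to +-0.091, tops 130 mm above the table). Its end walls hinge at its +y and -y edges and start laid out flat. Origin: centre of its underside; z up
- wall_left (a joint): angle of the left end wall (on the crate's +y side), rad: 0 = laid out flat, outward and level; 1.57 = upright at its stop. Stiff hinge: stays where it is left. Hinge line: parallel to the crate's x at crate y = +0.070, z = 0.030 m. Blue panel 150 mm long, 100 mm from hinge line to outer edge, 8 mm thick; flat, its top is 34 mm above the table, free air beneath
- wall_right (a joint): angle of the right end wall (on the crate's -y side), rad: 0 = laid out flat, outward and level; 1.57 = upright at its stop. Stiff hinge: stays where it is left. Hinge line: parallel to the crate's x at crate y = -0.070, z = 0.030 m. Blue panel 150 mm long, 100 mm from hinge line to outer edge, 8 mm thick; flat, its top is 34 mm above the table, free air beneath
- rail_left (a point): middle of the orange grip bar (centre line) of the left end wall; a round bar 12 mm thick, parallel to the crate's x, 94 mm from the hinge line, forming the wall's outer edge. Inside it is a hand-hold opening 70 mm long (mid-wall), from 50 to 88 mm from the hinge line, so the bar can be pinched there
- rail_right (a point): the same point on the right end wall's orange grip bar
- red_jar: bystander: brown glass jar with a red lid, 58 mm in diameter, 100 mm tall, standing in one half of the tray. Origin: centre of its underside
- padlock: bystander: brass padlock lying flat, 100 x 55 x 20 mm. Origin: under the middle of its brass case
- brown_bottle: bystander: brown bottle with a red cap, 60 mm in diameter, 170 mm tall. Origin: centre of its underside
- wrench: bystander: steel wrench lying flat, 180 mm. Origin: its middle, underside
- screwdriver: bystander: screwdriver lying flat, 200 mm. Origin: its middle, underside
- tin: bystander: aluminium cup, 80 mm in diameter, 90 mm tall. Origin: centre of its underside

How it is judged (in metres and radians):
On the way, in this order (a step that is already met when the one before it is completed fails the run):
1. the green-lidded jar stands upright in the tray, let go (x of jar in the frame of tray between -0.085 and 0.085 m and y of jar in the frame of tray between -0.05 and 0.05 m and z of jar in the frame of tray below 0.012 m and angle between jar's own z axis and vertical below 0.1 rad and linear speed of jar below 0.03 m/s and contact force between jar and the fingers below 0.1 N), for 0.2 s.
2. both end walls of the crate stand upright (value of joint each of wall_left, wall_right above 1.43 rad), for 0.2 s.
At the end, for the whole second after the job is handed in: The green-lidded jar stands upright (within 0.1 rad), at rest and let go, on the floor of the tray (its foot's centre inside the tray, within 85 mm of the tray's middle along its length and 50 mm across); both end walls of the crate stand upright, each beyond 1.43 rad (82 degrees) (all of step 1 and all of step 2); the robot touches nothing.
It fails at once if the green-lidded jar is dropped (falls free faster than 0.7 m/s) (linear speed of jar above 0.7 m/s and contact force between jar and the fingers below 0.1 N).
It fails at once if the green-lidded jar is tipped over (more than 0.7 rad) (angle between jar's own z axis and vertical above 0.7 rad).
It fails at once if the red-lidded jar is moved more than 30 mm or tipped (distance of red_jar from where it was at the start of the episode above 0.03 m or angle between red_jar's own z axis and vertical above 0.4 rad).
It fails at once if the padlock, brown bottle, wrench, screwdriver or cup is moved more than 30 mm (distance of any of padlock, brown_bottle, wrench, screwdriver, tin from where it was at the start of the episode above 0.03 m).
It also fails if it takes over 62 s, if anything falls off the work surface, if the arm or the gripper's body presses on something with over 40 N, if the wrist force passes 120 N, or if a joint passes its speed limit or range.

## Working session

There is one attempt and no reset: what is moved stays moved. The work goes in short steps, Python scripts to look and compute and a tool call to move; the robot and the scene stay as the last step left them, time stands still between calls to the robot, and variables do not carry over. Pictures are saved under pics/ and viewed, at most 10 in all, crops included, and the job is handed in when it is done.

Besides the shell and the picture viewer there is one more tool, called after ">>>" as a command line: name --argument value ..., lists and objects as JSON in quotes. jog_arm: Moves the arm, as the interface text tells. Its arguments: {"type":"object","properties":{"translation":{"type":"array"},"delta_rot":{"type":"array"},"fingers":{"type":"number"},"squeeze":{"type":"number"}},"required":["translation","delta_rot"]}

```bash
mkdir -p pics
python3 - <<'E'
from cell import *
import cv2,pickle
d={}
for n in("scene","top"):
    f=grab_frame(n);d[n]=f;cv2.imwrite(f"pics/{n}0.png",f["frame"][:,:,::-1])
    print(n,f["fx"],f["cx"],f["cy"],f["rvec"],f["tvec"])
pickle.dump(d,open("f0.pkl","wb"));print(state())
E
```

```text
scene 489.079304582247 322.6826943096064 238.76246805568925 [ 2.14254233  1.39315571 -0.45970775] [-287.2828954  -393.51640955 1592.40212774]
top 494.59510402687926 321.21844700289427 239.229895249782 [ 2.19730419 -2.14384043  0.11239745] [  52.80796305  599.32327016 1292.1493909 ]
{'clock': 0.1, 'q': array([-1.23100139e+00,  3.20221925e-01,  1.56552578e+00, -5.37224833e-06,
        1.25740134e+00, -1.99800159e-02]), 'qvel': array([ 0.00061861, -0.00194603, -0.0023809 ,  0.00014346,  0.00137998,
        0.00113207]), 'joint_efforts': array([-2.21857013e-04, -4.16410518e+01, -2.34703910e+01,  1.18137555e-05,
        4.81933370e-03,  1.57137254e-05]), 'tool_pos': array([ 202.30883761, -537.79302033,  230.58194133]), 'orientation': array([ 9.83863385e-01,  1.78919629e-01, -1.26430987e-04, -7.67856300e-04]), 'force': array([-0.61494387,  0.5520388 ,  0.10584627]), 'moment': array([ 0.0119596 ,  0.00016491, -0.01214613]), 'grasp_force': 0.0, 'gripper_width': 0.9991475342267785}
```

View pics/top0.png

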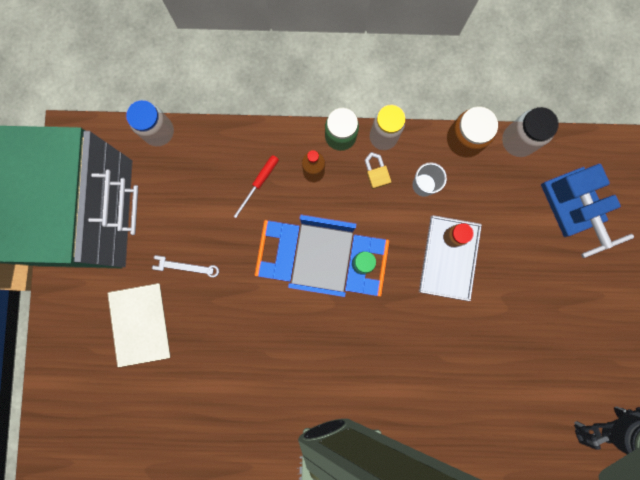

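View pics/scene0.png

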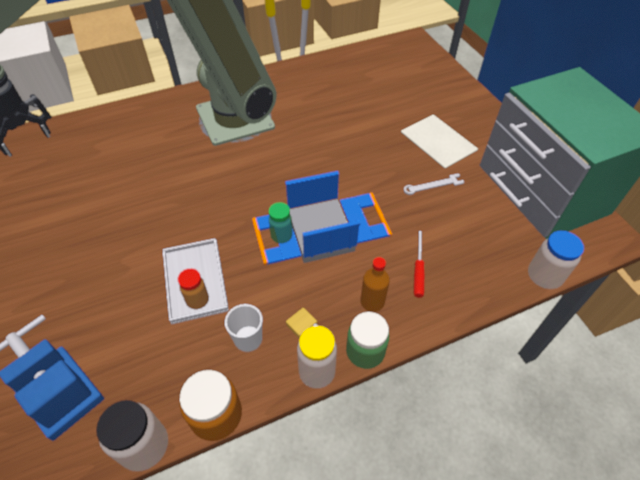

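The top view shows the crate around (323,258), with orange rails at about (262,248) and (384,268). The green lid is at (364,262), on the right wall. The tray is around (451,258), with the red jar at (461,233), so the tray's near half is free.

```bash
cat > h.py <<'E'
import numpy as np,cv2,pickle
def ray(f,u,v,z):
    R=cv2.Rodrigues(np.array(f["rvec"],float))[0];t=np.array(f["tvec"],float).ravel()
    d=R.T@np.array([(u-f["cx"])/f["fx"],(v-f["cy"])/f["fy"],1]);c=-R.T@t
    return c+d*(z-c[2])/d[2]
def mask(f,lo,hi,roi=None):
    h=cv2.cvtColor(f["frame"],cv2.COLOR_RGB2HSV);m=cv2.inRange(h,np.array(lo),np.array(hi))
    if roi:
        k=np.zeros_like(m);x0,y0,x1,y1=roi;k[y0:y1,x0:x1]=255;m&=k
    return m
def blobs(m,n=2):
    c=cv2.findContours(m,0,1)[0];return sorted(c,key=cv2.contourArea)[::-1][:n]
E
python3 - <<'E'
from h import *
d=pickle.load(open("f0.pkl","rb"));np.set_printoptions(precision=1,suppress=True)
for n,R in(("top",dict(o=(245,205,400,310),t=(410,205,490,310))),("scene",dict(o=(240,180,400,270),t=(150,225,240,330)))):
    f=d[n];print(n)
    for nm,lo,hi,z,k in(("orange",(8,150,120),(20,255,255),34,2),("green",(60,120,60),(85,255,255),134,1),("redlid",(0,180,100),(6,255,255),105,1)):
        roi=R["t"] if nm=="redlid" else R["o"]
        for c in blobs(mask(f,lo,hi,roi),k):
            (u,v),(w,h),a=cv2.minAreaRect(c);print(nm,cv2.contourArea(c),(round(u,1),round(v,1)),(round(w),round(h)),ray(f,u,v,z))
            if nm=="orange":
                b=cv2.boxPoints(((u,v),(w,h),a)); e=[(b[i]+b[(i+1)%4])/2 for i in range(4)]
                e=sorted(e,key=lambda p:-np.hypot(*(p-[u,v])))[:2]; A,B=[ray(f,*p,z) for p in e];print("  ends",A,B,np.linalg.norm(A-B))
    if n=="top":
        c=blobs(mask(f,(0,0,140),(180,70,255),R["t"]),1)[0];r=cv2.minAreaRect(c);print("tray",r[0],r[1],[ray(f,*p,20) for p in cv2.boxPoints(r)],ray(f,*r[0],20))
E
```

```text
top
orange 1152.5 (292.5, 294.0) (30, 95) [450.5 139.7  34. ]
  ends [453.6  14.5  34. ] [447.5 264.8  34. ] 250.33597465778413
orange 518.5 (266.0, 245.5) (42, 81) [577.  214.1  34. ]
  ends [686.1 217.9  34. ] [469.8 210.2  34. ] 216.41619277978222
green 334.5 (364.5, 262.0) (20, 21) [533.9 -39.8 134. ]
redlid 277.0 (461.5, 233.5) (19, 19) [ 613.6 -286.4  105. ]
tray (450.77166748046875, 257.7797546386719) (51.571624755859375, 79.28097534179688) [array([ 461.5, -197. ,   20. ]), array([ 673.4, -229.6,   20. ]), array([ 654.8, -367.6,   20. ]), array([ 443.5, -332.8,   20. ])] [ 557.4 -281.6   20. ]
scene
orange 5590.5 (319.5, 224.5) (89, 159) [543.8  62.3  34. ]
  ends [627.8 253.4  34. ] [ 460.  -128.2   34. ] 416.9021081865033
orange 0.0 (399.0, 191.0) (0, 0) [523.5 312.3  34. ]
  ends [523.5 312.3  34. ] [523.5 312.3  34. ] 0.0
green 352.0 (279.4, 214.4) (23, 21) [550.2 -45.8 134. ]
redlid 320.5 (189.5, 279.5) (19, 21) [ 623.2 -290.7  105. ]
```

Run:
```python
from h import *
d=pickle.load(open("f0.pkl","rb"));np.set_printoptions(precision=1,suppress=True)
for n,roi in(("top",(245,205,400,310)),("scene",(240,180,400,270))):
    f=d[n];R=cv2.Rodrigues(f["rvec"])[0];print(n,"cam",-R.T@np.array(f["tvec"]).ravel())
    u,v=(262,248) if n=="top" else (263,242)
    h=cv2.cvtColor(f["frame"],cv2.COLOR_RGB2HSV);print(h[v,u-4:u+5].tolist())
    for c in blobs(mask(f,(5,200,170),(20,255,255),roi),2):
        (u,v),(w,hh),a=cv2.minAreaRect(c);b=cv2.boxPoints(((u,v),(w,hh),a)); e=[(b[i]+b[(i+1)%4])/2 for i in range(4)]
        e=sorted(e,key=lambda p:-np.hypot(*(p-[u,v])))[:2]; A,B=[ray(f,*p,33) for p in e];print((u,v),ray(f,u,v,33),A,B,np.linalg.norm(A-B))
    if n=="top":
        c=blobs(mask(f,(60,120,60),(85,255,255),roi),1)[0]
        p=c.reshape(-1,2);print(p.min(0),p.max(0),ray(f,p[:,0].min(),262,134),ray(f,p[:,0].max(),262,134))
        g=mask(f,(0,0,120),(180,40,200),(285,215,360,300));r=cv2.minAreaRect(blobs(g,1)[0]);print("floor",r,ray(f,*r[0],34))
```

```text
top cam [ 464.5   69.2 1345.8]
[[11, 166, 137], [12, 203, 195], [14, 201, 246], [15, 195, 251], [13, 205, 242], [12, 203, 202], [12, 165, 124], [11, 148, 119], [11, 150, 121]]
(382.84027099609375, 267.3281555175781) [526.7 -97.8  33. ] [453.9 -87.9  33. ] [ 600.3 -107.8   33. ] 147.69242285727952
(261.0550537109375, 248.18348693847656) [569.6 227.1  33. ] [642.5 217.1  33. ] [497.5 236.9  33. ] 146.35210897261723
[354 252] [375 272] [533.2 -14.  134. ] [534.5 -65.5 134. ]
floor ((321.9459533691406, 257.3243408203125), (52.93647384643555, 59.51243591308594), 9.462322235107422) [549.2  64.4  34. ]
scene cam [1278.6 -264.6 1033.6]
[[18, 255, 241], [18, 255, 249], [18, 255, 241], [16, 234, 211], [12, 178, 166], [11, 150, 143], [12, 152, 138], [12, 152, 138], [12, 152, 139]]
(259.4230651855469, 239.8845977783203) [527.3 -98.5  33. ] [448.7 -88.   33. ] [ 600.6 -108.3   33. ] 153.26732184361288
(379.8548889160156, 213.54530334472656) [573.6 225.6  33. ] [495.4 236.1  33. ] [646.8 215.8  33. ] 152.7904984794075
```

>>> jog_arm --translation '[[0.4,0.6,0],[0.4,0.6,0],[0.4,0.6,0],[0.4,0.6,0],[0.4,0.6,0],[0.4,0.6,0],[0.4,0.6,0],[0.4,0.6,0],[0.4,0.6,0],[0.4,0.6,0]]' --delta_rot '[[0,0,-0.47],[0,0,-0.47],[0,0,-0.47],[0,0,-0.47],[0,0,-0.47],[0,0,-0.47],[0,0,-0.47],[0,0,-0.47],[0,0,-0.47],[0,0,-0.47]]' --fingers -1 --squeeze 40

```text
clock: 1.1
tool_pos: [402.8, -236.7, 231.1]
orientation: [0.998, -0.067, -0.0, -0.0]
force: [0.9, 0.2, -0.9]
gripper_width: 1.004
grasp_force: 0.0
```

>>> jog_arm --translation '[[0.44,0.65,0],[0.44,0.65,0],[0.44,0.65,0],[0.44,0.65,0],[0.44,0.65,0],[0.44,0.7,0],[0,0,-0.4],[0,0,-0.4],[0,0,0],[0,0,0]]' --delta_rot '[[0,0,0],[0,0,0],[0,0,0],[0,0,0],[0,0,0],[0,0,0],[0,0,0],[0,0,0],[0,0,0],[0,0,0]]'

```text
clock: 2.1
tool_pos: [534.3, -40.8, 191.3]
orientation: [0.998, -0.066, -0.0, 0.0]
force: [0.5, -0.4, 0.4]
gripper_width: 1.002
grasp_force: 0.0
```

Run:
```python
from cell import *
import cv2
f=grab_frame("wrist");cv2.imwrite("pics/w1.png",f["frame"][:,:,::-1]);print(state()["tool_pos"])
```

```text
[534.80769433 -40.90866402 192.0089307 ]
```

View pics/w1.png

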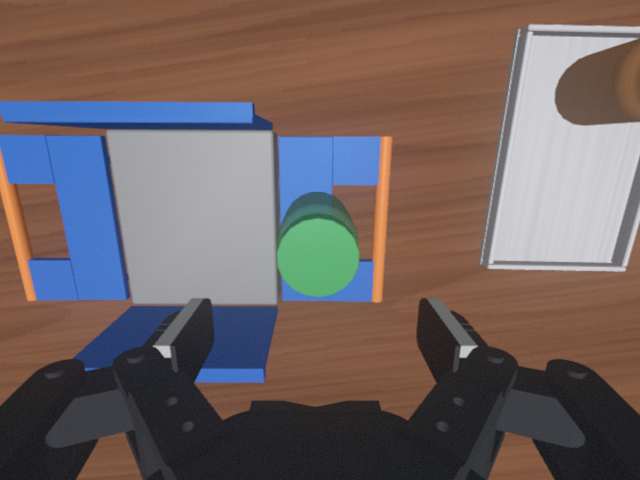

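The wrist view shows the green lid at (318,255), centred between the fingertips at u≈205 and u≈430, so I can descend.

>>> jog_arm --translation '[[0,0,-0.4],[0,0,-0.4],[0,0,-0.4],[0,0,-0.4],[0,0,-0.4],[0,0,-0.2],[0,0,-0.15],[0,0,0],[0,0,0]]' --delta_rot '[[0,0,0],[0,0,0],[0,0,0],[0,0,0],[0,0,0],[0,0,0],[0,0,0],[0,0,0],[0,0,0]]'

```text
clock: 3.05
tool_pos: [535.2, -40.8, 74.7]
orientation: [0.998, -0.066, 0.001, 0.0]
force: [0.6, 0.7, -0.3]
gripper_width: 1.003
grasp_force: 0.0
```

>>> jog_arm --translation '[[0,0,0],[0,0,0],[0,0,0],[0,0,0],[0,0,0],[0,0,0],[0,0,0],[0,0,0]]' --delta_rot '[[0,0,0],[0,0,0],[0,0,0],[0,0,0],[0,0,0],[0,0,0],[0,0,0],[0,0,0]]' --fingers 1 --squeeze 40

```text
clock: 3.85
tool_pos: [535.1, -41.0, 75.0]
orientation: [0.998, -0.066, 0.001, 0.0]
force: [-1.3, -1.0, 6.4]
gripper_width: 0.664
grasp_force: 42.2
```

>>> jog_arm --translation '[[0,0,0.2],[0,0,0.3],[0,0,0.3],[-0.04,-0.3,0.2],[-0.1,-0.6,0],[-0.1,-0.7,0],[-0.1,-0.7,0],[-0.1,-0.7,0],[-0.1,-0.7,0],[-0.1,-0.5,0]]' --delta_rot '[[0,0,0],[0,0,0],[0,0,0],[0,0,0],[0,0,0],[0,0,0],[0,0,0],[0,0,0],[0,0,0],[0,0,0]]'

```text
clock: 4.85
tool_pos: [501.5, -253.4, 123.9]
orientation: [0.998, -0.067, -0.0, 0.0]
force: [1.6, 0.3, -2.8]
gripper_width: 0.664
grasp_force: 43.5
```

>>> jog_arm --translation '[[0,-0.3,0],[0,-0.14,0],[0,0,0],[0,0,0]]' --delta_rot '[[0,0,0],[0,0,0],[0,0,0],[0,0,0]]'

```text
clock: 5.25
tool_pos: [502.5, -271.8, 123.7]
orientation: [0.998, -0.066, -0.0, -0.0]
force: [-0.9, -0.1, -3.4]
gripper_width: 0.665
grasp_force: 43.5
```

Run:
```python
from cell import *
import cv2
f=grab_frame("scene");cv2.imwrite("pics/s2.png",cv2.resize(f["frame"][120:400,60:420,::-1],None,fx=2,fy=2));print(state()["tool_pos"],state()["force"])
```

```text
[ 502.53534065 -271.55885804  123.74102177] [ 0.28010511  0.81552747 -2.98617513]
```

View pics/s2.png

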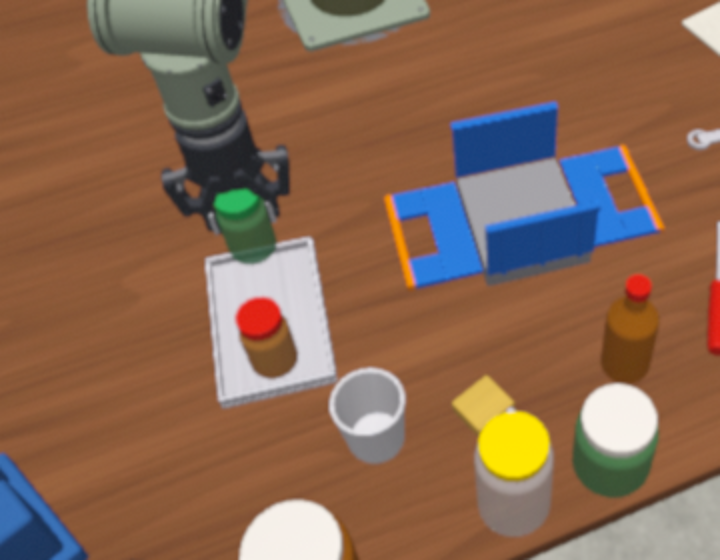

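The jar is held upright above the tray's free near half, at about (248,225) in the crop. I'll lower it gently.

>>> jog_arm --translation '[[0,0,-0.3],[0,0,-0.3],[0,0,-0.3],[0,0,-0.2],[0,0,-0.1],[0,0,-0.1],[0,0,-0.1],[0,0,-0.06],[0,0,-0.04],[0,0,0]]' --delta_rot '[[0,0,0],[0,0,0],[0,0,0],[0,0,0],[0,0,0],[0,0,0],[0,0,0],[0,0,0],[0,0,0],[0,0,0]]'

```text
clock: 6.3
tool_pos: [502.4, -272.7, 48.8]
orientation: [0.998, -0.066, -0.0, 0.0]
force: [-0.3, -0.3, -1.7]
gripper_width: 0.661
grasp_force: 43.5
```

>>> jog_arm --translation '[[0,0,-0.02],[0,0,0],[0,0,0]]' --delta_rot '[[0,0,0],[0,0,0],[0,0,0]]'

```text
clock: 6.6
tool_pos: [502.5, -272.8, 48.0]
orientation: [0.998, -0.066, 0.0, 0.0]
force: [0.3, -0.2, -2.5]
gripper_width: 0.662
grasp_force: 43.5
```

>>> jog_arm --translation '[[0,0,-0.02],[0,0,-0.02],[0,0,0],[0,0,0]]' --delta_rot '[[0,0,0],[0,0,0],[0,0,0],[0,0,0]]'

```text
clock: 7.0
tool_pos: [502.6, -272.8, 46.1]
orientation: [0.998, -0.066, 0.0, 0.0]
force: [-1.4, 0.3, 0.1]
gripper_width: 0.664
grasp_force: 43.7
```

>>> jog_arm --translation '[[0,0,-0.02],[0,0,0],[0,0,0]]' --delta_rot '[[0,0,0],[0,0,0],[0,0,0]]'

```text
clock: 7.3
tool_pos: [502.7, -272.8, 46.1]
orientation: [0.998, -0.066, 0.0, 0.0]
force: [-1.5, 1.1, 6.8]
gripper_width: 0.665
grasp_force: 44.3
```

Jar is on the floor. Next I release it and rise.

>>> jog_arm --translation '[[0,0,0],[0,0,0],[0,0,0],[0,0,0],[0,0,0],[0,0,0],[0,0,0],[0,0,0]]' --delta_rot '[[0,0,0],[0,0,0],[0,0,0],[0,0,0],[0,0,0],[0,0,0],[0,0,0],[0,0,0]]' --fingers -1

```text
clock: 8.1
tool_pos: [502.4, -272.7, 44.8]
orientation: [0.998, -0.066, -0.0, 0.0]
force: [0.4, 0.6, 0.5]
gripper_width: 0.998
grasp_force: 0.0
```

>>> jog_arm --translation '[[0,0,0.2],[0,0,0.4],[0,0,0.5],[0,0,0.5],[0,0,0.5],[0.05,0.5,0],[0.1,0.7,0],[0.1,0.7,0],[0.1,0.7,0],[0.1,0.7,0]]' --delta_rot '[[0,0,0],[0,0,0],[0,0,0],[0,0,0],[0,0,0],[0,0,0],[0,0,0],[0,0,0],[0,0,0],[0,0,0]]'

```text
clock: 9.1
tool_pos: [525.1, -106.4, 150.8]
orientation: [0.998, -0.066, 0.001, 0.0]
force: [0.2, -0.3, 0.7]
gripper_width: 1.001
grasp_force: 0.0
```

Run:
```python
from cell import *
from h import *
f=grab_frame("scene");cv2.imwrite("pics/s3.png",cv2.resize(f["frame"][120:400,60:420,::-1],None,fx=2,fy=2));print(state()["tool_pos"])
```

```text
[ 525.40860094 -101.7918976   150.70718046]
```

View pics/s3.png

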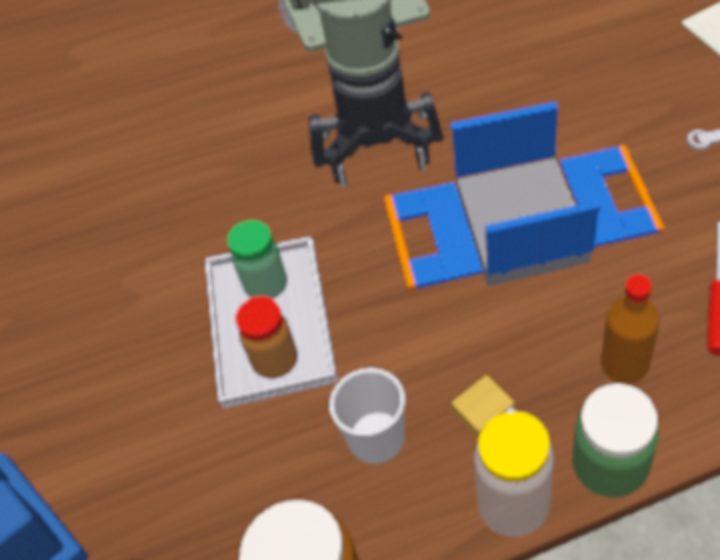

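The green jar stands upright in the tray, with its lid at (250,238) in the crop, and the red jar hasn't moved. Next is the right rail.

>>> jog_arm --translation '[[0.03,0.07,0],[0,0,0],[0,0,-0.4],[0,0,-0.5],[0,0,-0.4],[0,0,-0.2],[0,0,0],[0,0,0]]' --delta_rot '[[0,0,0],[0,0,0],[0,0,0],[0,0,0],[0,0,0],[0,0,0],[0,0,0],[0,0,0]]' --fingers 0.3

```text
clock: 9.95
tool_pos: [527.0, -104.9, 75.5]
orientation: [0.998, -0.067, 0.001, 0.0]
force: [1.4, 0.5, -0.0]
gripper_width: 0.354
grasp_force: 0.0
```

Run:
```python
from cell import *
import cv2
f=grab_frame("wrist");cv2.imwrite("pics/w4.png",f["frame"][:,:,::-1]);s=state();print(s["tool_pos"],s["gripper_width"])
```

```text
[ 527.27487698 -104.81416528   75.84760171] 0.35119681336129516
```

View pics/w4.png

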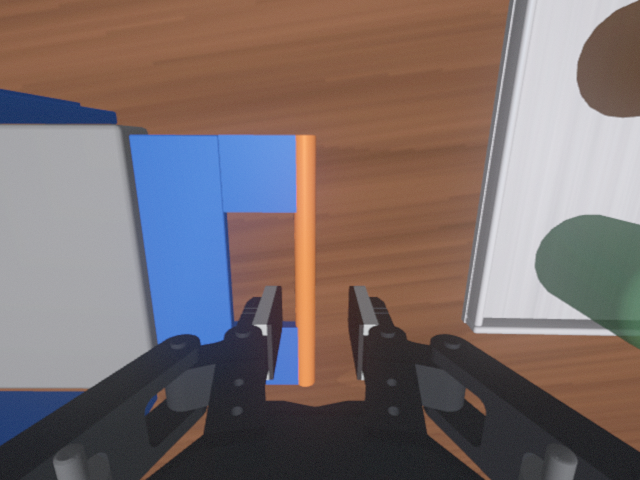

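The wrist view shows the bar at u≈306 and the finger midpoint at u≈316. That agrees with the TCP needing to move about +6.5 mm in y.

>>> jog_arm --translation '[[0,0.13,0],[0,0,0],[0,0,-0.3],[0,0,-0.3],[0,0,-0.3],[0,0,-0.2],[0,0,-0.15],[0,0,0],[0,0,0]]' --delta_rot '[[0,0,0],[0,0,0],[0,0,0],[0,0,0],[0,0,0],[0,0,0],[0,0,0],[0,0,0],[0,0,0]]'

```text
clock: 10.9
tool_pos: [526.8, -97.7, 12.7]
orientation: [0.998, -0.066, 0.0, 0.0]
force: [1.4, 0.1, 0.8]
gripper_width: 0.351
grasp_force: 0.0
```

>>> jog_arm --translation '[[0,0,0],[0,0,0],[0,0,0],[0,0,0],[0,0,0]]' --delta_rot '[[0,0,0],[0,0,0],[0,0,0],[0,0,0],[0,0,0]]' --fingers 1 --squeeze 50

```text
clock: 11.4
tool_pos: [526.8, -98.9, 13.1]
orientation: [0.998, -0.066, 0.001, 0.001]
force: [-1.6, -4.2, 1.3]
gripper_width: 0.119
grasp_force: 48.7
```

>>> jog_arm --translation '[[0.001,0.01,0.196],[0.004,0.031,0.194],[0.007,0.05,0.19],[0.009,0.07,0.184],[0.012,0.088,0.175],[0,0,0]]' --delta_rot '[[0,0,0],[0,0,0],[0,0,0],[0,0,0],[0,0,0],[0,0,0]]'

```text
clock: 12.0
tool_pos: [528.5, -87.4, 61.0]
orientation: [0.998, -0.065, 0.001, 0.002]
force: [-2.2, -8.9, 4.0]
gripper_width: 0.119
grasp_force: 49.2
```

>>> jog_arm --translation '[[0.014,0.106,0.165],[0.016,0.123,0.153],[0.018,0.138,0.139],[0.02,0.152,0.124],[0.022,0.164,0.107],[0.023,0.174,0.089],[0,0,0]]' --delta_rot '[[0,0,0],[0,0,0],[0,0,0],[0,0,0],[0,0,0],[0,0,0],[0,0,0]]'

```text
clock: 12.7
tool_pos: [534.4, -45.9, 102.6]
orientation: [0.998, -0.064, 0.002, 0.004]
force: [-7.7, -12.9, 23.6]
gripper_width: 0.115
grasp_force: 50.9
```

>>> jog_arm --translation '[[0.024,0.183,0.071],[0.025,0.188,0.051],[0.025,0.192,0.031],[0.026,0.194,0.01],[0,0,0],[0,0,0]]' --delta_rot '[[0,0,0],[0,0,0],[0,0,0],[0,0,0],[0,0,0],[0,0,0]]'

```text
clock: 13.3
tool_pos: [539.8, -5.9, 109.3]
orientation: [0.998, -0.065, 0.002, 0.001]
force: [-3.3, -4.4, 13.2]
gripper_width: 0.117
grasp_force: 53.0
```

>>> jog_arm --translation '[[0.005,0.04,0],[0,0,0],[0,0,0]]' --delta_rot '[[0,0,0],[0,0,0],[0,0,0]]'

```text
clock: 13.6
tool_pos: [539.8, -5.7, 109.3]
orientation: [0.998, -0.065, 0.002, 0.003]
force: [-4.2, -11.5, 14.3]
gripper_width: 0.116
grasp_force: 53.0
```

>>> jog_arm --translation '[[0,0,0],[0,0,0],[0,0,0],[0,0,0],[0,0,0.2],[0,0,0.4],[0,0,0.4],[0,0,0.3],[0,0,0],[0,0,0]]' --delta_rot '[[0,0,0],[0,0,0],[0,0,0],[0,0,0],[0,0,0],[0,0,0],[0,0,0],[0,0,0],[0,0,0],[0,0,0]]' --fingers 0.3

```text
clock: 14.6
tool_pos: [538.9, -2.4, 171.4]
orientation: [0.998, -0.066, 0.0, 0.0]
force: [-0.5, -0.3, 0.6]
gripper_width: 0.35
grasp_force: 0.0
```

>>> jog_arm --translation '[[0.06,0.4,0],[0.06,0.5,0],[0.07,0.6,0],[0.07,0.6,0],[0.07,0.6,0],[0.07,0.6,0],[0.07,0.6,0],[0.07,0.4,0],[0.05,0.3,0],[0,0,0]]' --delta_rot '[[0,0,0],[0,0,0],[0,0,0],[0,0,0],[0,0,0],[0,0,0],[0,0,0],[0,0,0],[0,0,0],[0,0,0]]'

```text
clock: 15.6
tool_pos: [568.6, 228.7, 170.5]
orientation: [0.998, -0.065, -0.0, 0.0]
force: [0.4, -0.3, -0.2]
gripper_width: 0.352
grasp_force: 0.0
```

>>> jog_arm --translation '[[0,0,-0.4],[0,0,-0.5],[0,0,-0.5],[0,0,-0.4],[0,0,0],[0,0,0]]' --delta_rot '[[0,0,0],[0,0,0],[0,0,0],[0,0,0],[0,0,0],[0,0,0]]'

```text
clock: 16.2
tool_pos: [568.7, 226.5, 81.5]
orientation: [0.998, -0.067, -0.0, 0.0]
force: [0.6, -0.3, 0.6]
gripper_width: 0.35
grasp_force: 0.0
```

Run:
```python
from cell import *
import cv2
f=grab_frame("wrist");cv2.imwrite("pics/w5.png",f["frame"][:,:,::-1]);s=state();print(s["tool_pos"],s["gripper_width"],s["orientation"])
```

```text
[569.23035926 226.9653517   82.32743569] 0.3493050086396388 [ 9.97785098e-01 -6.65158796e-02  7.14465976e-04 -1.59080845e-04]
```

View pics/w5.png

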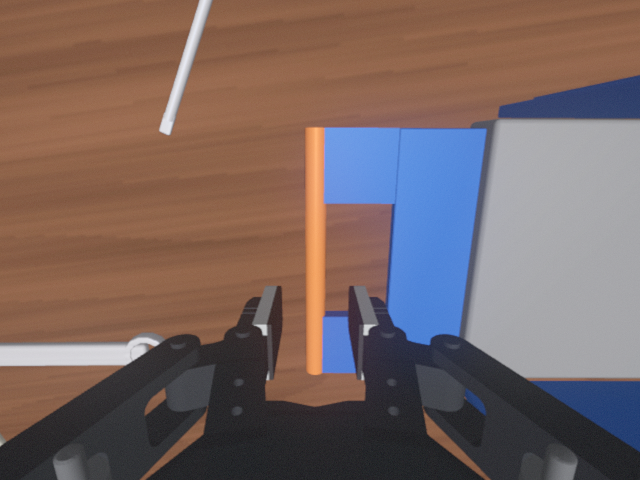

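The bar at u≈316 is centred between the pads, and the wrench and screwdriver are clear of the fingers. I'll descend and grip.

>>> jog_arm --translation '[[0,0,-0.3],[0,0,-0.3],[0,0,-0.3],[0,0,-0.3],[0,0,-0.17],[0,0,0],[0,0,0]]' --delta_rot '[[0,0,0],[0,0,0],[0,0,0],[0,0,0],[0,0,0],[0,0,0],[0,0,0]]'

```text
clock: 16.95
tool_pos: [569.2, 227.6, 13.8]
orientation: [0.998, -0.066, 0.001, -0.0]
force: [0.2, 0.7, -0.6]
gripper_width: 0.353
grasp_force: 0.0
```

>>> jog_arm --translation '[[0,0,0],[0,0,0],[0,0,0],[0,0,0],[0,0,0]]' --delta_rot '[[0,0,0],[0,0,0],[0,0,0],[0,0,0],[0,0,0]]' --fingers 1 --squeeze 50

```text
clock: 17.45
tool_pos: [569.0, 226.4, 14.0]
orientation: [0.998, -0.066, 0.001, 0.001]
force: [-0.8, -5.7, 4.4]
gripper_width: 0.116
grasp_force: 48.8
```

>>> jog_arm --translation '[[-0.001,-0.01,0.196],[-0.004,-0.031,0.194],[-0.007,-0.05,0.19],[-0.009,-0.07,0.184],[-0.012,-0.088,0.175],[0,0,0]]' --delta_rot '[[0,0,0],[0,0,0],[0,0,0],[0,0,0],[0,0,0],[0,0,0]]'

```text
clock: 18.05
tool_pos: [567.4, 215.1, 61.5]
orientation: [0.998, -0.066, 0.001, -0.001]
force: [1.8, 0.8, -0.6]
gripper_width: 0.117
grasp_force: 49.2
```

>>> jog_arm --translation '[[-0.014,-0.106,0.165],[-0.016,-0.123,0.153],[-0.018,-0.138,0.139],[-0.02,-0.152,0.124],[-0.022,-0.164,0.107],[-0.023,-0.174,0.089],[0,0,0]]' --delta_rot '[[0,0,0],[0,0,0],[0,0,0],[0,0,0],[0,0,0],[0,0,0],[0,0,0]]'

```text
clock: 18.75
tool_pos: [562.2, 176.3, 103.1]
orientation: [0.998, -0.067, 0.002, -0.005]
force: [-4.3, 10.3, 16.1]
gripper_width: 0.121
grasp_force: 49.5
```

>>> jog_arm --translation '[[-0.024,-0.183,0.071],[-0.025,-0.188,0.051],[-0.025,-0.192,0.031],[-0.026,-0.194,0.01],[-0.005,-0.04,0],[0,0,0],[0,0,0]]' --delta_rot '[[0,0,0],[0,0,0],[0,0,0],[0,0,0],[0,0,0],[0,0,0],[0,0,0]]'

```text
clock: 19.45
tool_pos: [556.6, 134.5, 111.2]
orientation: [0.998, -0.067, 0.002, -0.002]
force: [-4.7, 3.2, 17.9]
gripper_width: 0.115
grasp_force: 53.6
```

>>> jog_arm --translation '[[-0.005,-0.04,0],[0,-0.02,0],[0,0,0],[0,0,0]]' --delta_rot '[[0,0,0],[0,0,0],[0,0,0],[0,0,0]]'

```text
clock: 19.85
tool_pos: [556.4, 133.2, 111.2]
orientation: [0.998, -0.067, 0.002, -0.004]
force: [-4.0, 8.3, 17.8]
gripper_width: 0.112
grasp_force: 53.5
```

Force is rising against the stop, so I'll release, rise and back off.

>>> jog_arm --translation '[[0,0,0],[0,0,0],[0,0,0],[0,0,0],[0,0,0.2],[0,0,0.5],[0,0,0.5],[0,0,0.5],[-0.4,0,0.4],[-0.5,0,0]]' --delta_rot '[[0,0,0],[0,0,0],[0,0,0],[0,0,0],[0,0,0],[0,0,0],[0,0,0],[0,0,0],[0,0,0],[0,0,0]]' --fingers 0.3

```text
clock: 20.85
tool_pos: [512.7, 129.6, 215.2]
orientation: [0.998, -0.066, 0.003, -0.001]
force: [-0.2, 0.2, 0.3]
gripper_width: 0.35
grasp_force: 0.0
```

>>> jog_arm --translation '[[-0.5,0,0],[-0.5,0,0],[-0.5,0,0],[-0.5,0,0],[0,0,0],[0,0,0]]' --delta_rot '[[0,0,0],[0,0,0],[0,0,0],[0,0,0],[0,0,0],[0,0,0]]'

```text
clock: 21.45
tool_pos: [411.1, 129.3, 212.5]
orientation: [0.998, -0.066, 0.001, -0.0]
force: [-0.3, 0.3, 0.1]
gripper_width: 0.352
grasp_force: 0.0
```

Run:
```python
from cell import *
from h import *
np.set_printoptions(precision=1,suppress=True)
for n,roi in(("top",(245,205,400,310)),("scene",(240,150,400,270))):
    f=grab_frame(n)
    for c in blobs(mask(f,(5,190,170),(20,255,255),roi),2):
        (u,v),wh,a=cv2.minAreaRect(c);print(n,(u,v),wh,ray(f,u,v,128))
cv2.imwrite("pics/s6.png",cv2.resize(f["frame"][120:400,60:420,::-1],None,fx=2,fy=2));print(state()["tool_pos"])
y=np.array([.131,.991]);c=np.array([549,64.2]);print("upright rails",c+70*y,c-70*y)
```

```text
top (350.2741394042969, 259.809326171875) (4.347712516784668, 60.670352935791016) [538.7  -5.2 128. ]
top (293.7297058105469, 250.62164306640625) (4.274373531341553, 59.84123229980469) [558.  134.8 128. ]
scene (348.39837646484375, 196.98199462890625) (47.01032257080078, 5.09612512588501) [561.5 132.8 128. ]
scene (293.7026672363281, 209.07907104492188) (47.42888259887695, 3.8226256370544434) [543.6  -6.4 128. ]
[411.8 129.4 212.2]
upright rails [558.2 133.6] [539.8  -5.2]
```

View pics/s6.png

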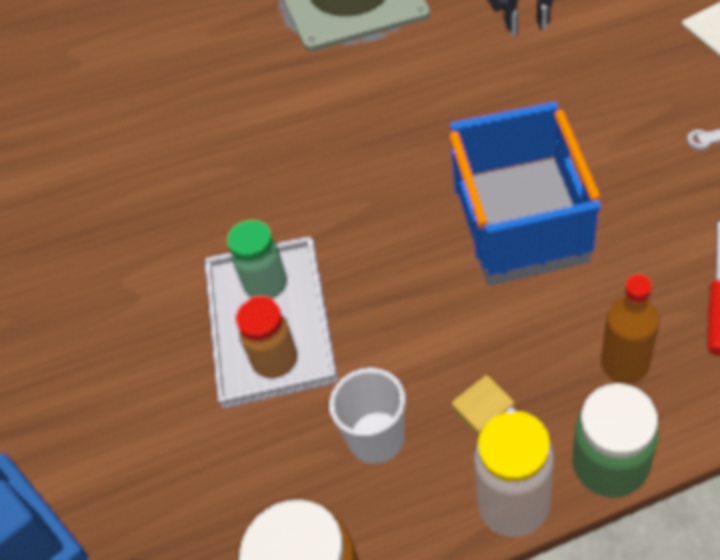

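The rails at (468,178) and (577,155) in the crop are both upright, within about 1–2 mm of where they should be. The jar is standing in the tray and the arm is clear of everything.

```bash
python3 -c "
from cell import *
print(hand_in())"
```

```text
the job is handed in; nothing more can be done
None
```

The job is handed in: the final image shows the green-lidded jar upright in the tray beside the red-lidded jar and both crate end walls upright, with nothing else visibly moved; `hand_in()` returned no verdict.

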